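# Zero the portion counter and hold the dispenser gate open at the mark

### The job

Take the orange-handled reset pin out of its blue holder, push the recessed red button of the yellow portion counter all the way down with the pin's steel tip for a moment, and put the pin back upright, fully down in its holder. Then pull the dispenser's spring-return slide out by its black handle until its yellow pointer lines up with the red mark, and finish while still holding the handle steady there with the fingers: do not let go. Leave the jar, bottle, carton, ramekin, spoon and cup where they are.

Things in the scene. Friction and masses are not known exactly. Their poses are not given: they have to be found in the camera images.
- pin_grip (a point): centre of the orange grip of the reset pin (a loose, round, upright stylus, about 50 g). The grip is 18 mm in diameter and 60 mm long (30 mm above and 30 mm below this point); below it a steel shank 8 mm in diameter and 50 mm long ends in the flat tip, so the tip lies 80 mm below this point along the pin. Own z axis points along the pin, from tip to grip. In the holder this point is 85 mm above the work surface
- pin_tip (a point): the flat end of the pin's steel shank, on its axis, 8 mm in diameter; it is inside the holder at the start
- holder: blue block 56 x 56 x 55 mm high, fixed to the counter top, origin at the centre of its underside. A vertical 12 mm round hole with a 3 mm chamfer goes right through at its centre; the pin stands in it, with the lower face of its grip resting on the block's top, 55 mm above the work surface
- button_top (a point): centre of the top face of the portion counter's red button, 15 mm in diameter. It lies at the bottom of a 17 mm round well, 7 mm below the counter's yellow top face; that face is 50 mm above the work surface. The counter is a fixed box 100 x 80 mm (x, y at yaw 0) and 50 mm high, its well 22 mm from its centre, on the side away from its dark display. The well is too narrow for fingers
- button (a joint): press depth of the red button: 0 up, 0.004 m fully down; it moves straight down and springs back. It takes 1.4 N to start and 4.2 N fully down
- dispenser: fixed gate dispenser: a grey housing and aluminium deck 120 mm wide and 75 mm high, with a white hopper with a green lid (226 mm high) at one end. Origin on the work surface directly below the handle's axis when the slide is home. Own +y is the direction in which the slide is pulled, away from the hopper; own z up. The hopper's nearest face is 140 mm on the -y side of the origin (lid 136 mm); the deck reaches 115 mm to the +y side
- slide_grip (a point): point on the axis of the slide's black handle at gripping height, 113 mm above the work surface: an upright round post 22 mm in diameter, from 79 to 135 mm above the work surface. It moves with the slide
- slide_pointer (a point): outer end of the slide's yellow pointer, a 6 mm wide bar beside the handle on the dispenser's own +x side, level with the handle's axis along y and 42 mm from it in x. It moves with the slide, 82.5 mm above the work surface
- slide (a joint): how far the slide is pulled out along the dispenser's own +y: 0 home, at most 0.080 m. A spring always pulls it back: about 3.3 N at home and 110 N/m more, so 7 to 10 N at the mark. It never stays out by itself
- mark: red mark clamped on the deck's edge on the dispenser's own +x side: a 5 mm wide red bar, 16 mm long and 10 mm high, on the deck. Origin at the foot of the bar's centre, 75 mm above the work surface and 52 mm in x from the line of the handle; axes parallel to the dispenser's. It is 40 to 65 mm from the home position of the pointer along the dispenser's +y; the slide is at the mark when the pointer's y equals this origin's y in the dispenser's frame
- jar: bystander: amber spice jar with a red cap, 60 mm in diameter, 105 mm high, origin at its foot
- ramekin: bystander: white bowl, 80 mm in diameter, 42 mm high, origin at its foot
- carton: bystander: white takeaway carton 110 x 110 x 60 mm, origin at its foot
- squeezer: bystander: yellow squeeze bottle, 56 mm in diameter, 150 mm high, origin at its foot
- spoon: bystander: steel spoon lying near the robot, its handle along its own x, origin under its middle
- cup: bystander: steel portion cup, 72 mm in diameter, 40 mm high, in the bay below the hopper, origin at its foot

How it is judged:
By the outcome, as a careful person would: the job done as asked, in the order asked, and still so for the second after the job is handed in, while the arm keeps its last pose, push and grip.
It also fails if it takes over 53 s, if anything falls off the work surface, if the arm or the gripper's body presses on something with over 40 N, if the wrist force passes 120 N, or if a joint passes its speed limit or range.

### The arm

A 6-joint arm with a two-finger parallel gripper is mounted at the origin on the work surface. World frame = base frame: x ahead of the robot, y to its left, z up, the work surface at z = 0. Lengths are in mm, angles in rad, forces in N, time in s.
With the tool pointing down it reaches from about 400 to 825 mm from the base axis. Payload 7 kg.
Tool frame: the origin (TCP) lies on the centre line of the jaws, within the pads' length; the fingertips stand env.tip_extent ahead of it and the grasp point (between the pads) lies 8 mm behind it (env.tip_extent is the distance from the TCP to the fingertips, in mm); z points along the fingers, y is the direction in which the jaws open and shut (so a half turn about z gives the same grasp; the last joint's range is limited). The gripper opens to 88 mm and grips with 3 to 60 N. Pads are 19 mm wide; open, the fingers measure 130 mm over their backs; the gripper's body (78 mm by 193 mm) begins 47 mm behind the grasp point.
Start: joints at [-0.985, 0.359, 0.012, 0, -1.224, -0.288], TCP at [198.03, -645.275, 237.561] pointing down, gripper open.
Joint ranges: [-3.07, 3.07], [-1.43, 2.12], [-1.02, 1.25], [-3.03, 1.67], [-3.05, -0], [-3.03, 3.03]. Speed limits (rad/s): [2.39, 2.39, 3.01, 3.14, 3.14, 3.14].

### API

Orientations are given as a rotation vector (axis times angle).
In Python, from cell import sense, vision, env, finder gives the robot as it stands.
- The arm moves only by the tool move_arm, never from a script. Its argument "targets" is a list of rows, each a list of 2 entries, a list of its own where there are three numbers: the shift along the tool's x, y, z in mm, then the turn, a rotation vector about the tool's x, y, z in rad. In form: [[[dx, dy, dz], [rx, ry, rz]], ...]. A call has 1 to 12 rows; each row is the pose to reach, as a shift and turn from the pose measured when the call began, along the tool's axes at that moment; what a row does not reach only later rows make up. A row lasts 1/8 s, in which the tool goes at most 62.5 mm and 10.7 degrees, less where a joint would pass 70% of its speed; a pose out of reach is approached as far as the arm can. A call with a gripper value outside its range is refused whole. "fingers" is the opening, from 0 (shut) to 1 (fully open), set as the call begins (left out, the last holds). The fingers move at their own pace and stop on an object; the grip force is fixed at half the most. Time passes only in rows, so rows that repeat a pose let the fingers close. It gives the time, the measured TCP pose, the force and the opening at its end, in the units of the state.
- sense(): the state, without advancing time (a new reading comes with each control period).
- vision.snapshot(name): name is "scene" or "top"; returns (picture, depth): 384x512x3 uint8, red, green, blue; 384x512 float32, mm along the optical axis (not along the pixel's ray), 0 where there is no reading.
- vision.camera_model(name): a dict with "fx", "fy", "cx", "cy" (pixels), "k1" (the pictures are not rectified: a ray, as slopes to the right and down, at radius r is drawn at 1 + k1 r^2 times it, then the intrinsics apply), "R" (3x3) and "t" (3): a world point X has camera coordinates R X + t. Camera axes: x right, y down, z forward; pixel columns grow to the right and rows downward; lengths in mm; the calibration is good to about 2 mm. A picture is of the moment at which its call begins. camera_model takes no time and is no camera call.
- env.hand_in(): hands the job in, once; it reports no verdict.
Trained networks look in the newest picture that a camera, given by its name, has taken for a name from the list of things; names that differ only in an ending like _2 or _b are one class to them, and where a whole thing is asked for, a point or a joint stands for the part that bears it (a point fixed in the world has none). Each returns a list of dicts, best first, with "score" (0 to 1); they miss things now and then, are a little off and sometimes report something else, mostly with a low value. They report only what shows in the picture. A call takes as long as a camera call.
- finder.regions_of(camera, name): "pixels" (384x512 bool, what is visible of it) and "position" ([column, row] in pixels, amid what is visible of it).
The state is a dict: "time_s": time; "q": joint angles; "joint_velocities": joint speeds; "joint_efforts": joint torques, N m; "ee_pos": TCP position; "tcp_rot": TCP orientation; "force": force on the tool from outside, world axes, zero at the start; "wrist_torque": the same for the moment, N m; "finger_gap": finger opening in mm.
Only numpy, scipy, OpenCV 4.12 (cv2) and the standard library are available. Lean on these libraries where they do the work, as an engineer would, in place of code of your own. Each camera call takes 0.05 s, during which the arm holds its last target. There are 200 camera calls.

## Working session

There is one attempt and no reset: what is moved stays moved. The work goes in short steps, Python scripts to look and compute and a tool call to move; the robot and the scene stay as the last step left them, time stands still between calls to the robot, and variables do not carry over. Pictures are saved under pics/ and viewed, about 8 in all and at most 12, crops included, and the job is handed in when it is done.

Besides the shell and the picture viewer there is one more tool, called after ">>>" as name([rows], argument=value, ...), one row to a line, values as JSON. move_arm: Moves the arm, as the interface text tells. Its arguments: {"type":"object","properties":{"targets":{"type":"array"},"fingers":{"type":"number"}},"required":["targets"]}

```bash
ls; mkdir -p pics; python3 - <<'E'
from cell import sense, vision, env, finder
import cv2,numpy as np
s=sense();print(s['time_s'],s['ee_pos'],s['tcp_rot'],s['finger_gap'],s['force'],env.tip_extent)
for n in('scene','top'):
    p,d=vision.snapshot(n);np.savez(''+n+'0.npz',p=p,d=d)
    cv2.imwrite(f'pics/{n}0.png',p[:,:,::-1]);m=vision.camera_model(n);print(n,m,d.min(),d.max())
E
```

```text
pics
0.0 [ 197.91214158 -644.85405923  236.62205324] [ 4.65865736e-01 -3.10646809e+00 -2.50046702e-03] 88.03967907876942 [-0.26223028 -0.02174653  0.46965979] 11.0
scene {'fx': 362.422288729164, 'fy': 362.422288729164, 'cx': 248.94277249034974, 'cy': 191.29541019127478, 'k1': -0.06430868919164229, 'R': array([[ 0.24683947,  0.96896071,  0.01361708],
       [ 0.54866451, -0.12816016, -0.82616114],
       [-0.79877252,  0.21140038, -0.56326934]]), 't': array([-136.36437723, -225.13184318, 1539.82250447])} 0.0 3110.214
top {'fx': 393.9436913991706, 'fy': 393.9436913991706, 'cx': 257.9048109713565, 'cy': 190.95181253011398, 'k1': -0.058362279997516336, 'R': array([[-0.02427935, -0.99961515, -0.01341884],
       [-0.99657472,  0.02526256, -0.07874407],
       [ 0.07905276,  0.01146102, -0.99680455]]), 't': array([  44.32659553,  570.15594269, 1356.28174742])} 0.0 2281.623
```

View pics/scene0.png

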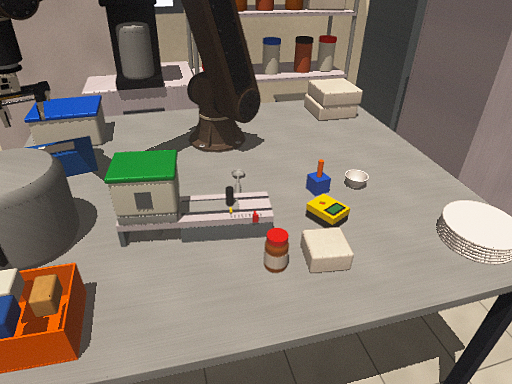

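View pics/top0.png

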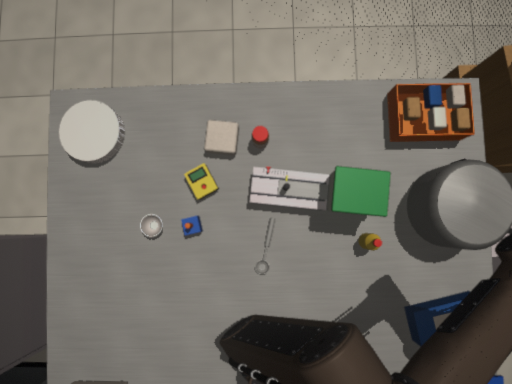

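The top view shows the pin at about (188,225), the counter at (201,182) with its red button near (204,186), the handle at (287,187), the mark at (267,169) and the jar cap at (260,134). In the scene view the pin is at (320,167), the handle at (230,195) and the mark at (255,216).

```bash
cat >h.py <<'E'
import numpy as np,cv2
from cell import sense,vision,env,finder
from scipy.spatial.transform import Rotation as Ro
def K(m): return np.array([[m['fx'],0,m['cx']],[0,m['fy'],m['cy']],[0,0,1.]]),np.array([m['k1'],0,0,0.])
def ray(n,uv):
    m=vision.camera_model(n);k,d=K(m)
    x=cv2.undistortPoints(np.array(uv,float).reshape(-1,1,2),k,d).reshape(-1,2)
    R,t=np.array(m['R']),np.array(m['t'])
    return -R.T@t, np.c_[x,np.ones(len(x))]@R      # point = c + depth*ray
def atz(n,uv,z):
    c,r=ray(n,uv); return c+r*((z-c[2])/r[:,2])[:,None]
def proj(n,X):
    m=vision.camera_model(n);k,d=K(m)
    return cv2.projectPoints(np.array(X,float).reshape(-1,1,3),cv2.Rodrigues(np.array(m['R']))[0],np.array(m['t']),k,d)[0].reshape(-1,2)
def tri(u1,u2,n1='scene',n2='top'):
    c1,r1=ray(n1,u1);c2,r2=ray(n2,u2);r1=r1[0];r2=r2[0]
    s=np.linalg.lstsq(np.c_[r1,-r2],c2-c1,rcond=None)[0]
    a=c1+s[0]*r1;b=c2+s[1]*r2
    return (a+b)/2,np.linalg.norm(a-b)
E
python3 - <<'E'
from h import *
from cell import *
np.set_printoptions(precision=1,suppress=True)
D={}
for n in('scene','top'):
    p,dep=vision.snapshot(n)
    cv2.imwrite(f'pics/{n}1.png',p[:,:,::-1])
    for t in['pin_grip','holder','button_top','slide_grip','slide_pointer','mark','dispenser','jar','carton','squeezer','ramekin','cup','spoon']:
        r=finder.regions_of(n,t)
        if not r: print(n,t,'none');continue
        r=r[0];pix=r['pixels'];D[n,t]=pix
        v,u=np.nonzero(pix&(dep>0))
        c,ry=ray(n,np.c_[u,v]);P=c+ry*dep[v,u][:,None]
        D[n,t+'P']=P;D[n,t+'c']=np.array(r['position'])
        print(n,t,round(r['score'],2),np.array(r['position']),len(P),'med',np.median(P,0),'lo',np.percentile(P,3,axis=0),'hi',np.percentile(P,97,axis=0))
import pickle;pickle.dump(D,open('D.pkl','wb'))
for t in['pin_grip','slide_grip','mark','slide_pointer','button_top']:
    if('scene',t) in D and('top',t)in D: print(t,*tri(D['scene',t+'c'],D['top',t+'c']))
p,_=vision.snapshot('top');a=cv2.resize(p[125:245,175:335],None,fx=5,fy=5,interpolation=cv2.INTER_CUBIC)
cv2.imwrite('pics/topc.png',a[:,:,::-1])
p,_=vision.snapshot('scene');a=cv2.resize(p[150:250,200:360],None,fx=5,fy=5,interpolation=cv2.INTER_CUBIC)
cv2.imwrite('pics/scenec.png',a[:,:,::-1])
E
```

```text
scene pin_grip none
scene holder 0.74 [317.5 181. ] 495 med [480.2 251.1  36.2] lo [438.  228.2  -0.9] hi [493.3 293.8  57.6]
scene button_top none
scene slide_grip 0.61 [212.4 205. ] 781 med [ 577.5 -115.8   79. ] lo [ 538.  -201.3   76.4] hi [599.5 -47.8 132.2]
scene slide_pointer 0.9 [216.3 205.4] 760 med [ 578.  -110.8   79.1] lo [ 545.1 -199.4   76.8] hi [600.7 -46.9 132.3]
scene mark none
scene dispenser 0.85 [171.7 205.1] 9432 med [ 610.5 -222.    89.4] lo [ 510.5 -359.2   13.3] hi [646.6  23.2 225.9]
scene jar none
scene carton 0.88 [323.2 248.2] 1919 med [792.8 140.3  57.3] lo [719.9  93.   10.9] hi [824.3 196.8  61. ]
scene squeezer none
scene ramekin 0.66 [355.8 177.5] 285 med [452.6 404.9  29. ] lo [428.5 365.1  11.2] hi [500.7 436.3  40.8]
scene cup 0.54 [172.2 204. ] 9649 med [ 610.3 -221.7   87.1] lo [ 506.5 -361.3    9.6] hi [646.9  24.1 225.9]
scene spoon 0.71 [235.7 175. ] 201 med [315.1   9.8   8.1] lo [260.3 -12.7  -2.7] hi [431.1  40.9  18.2]
top pin_grip none
top holder none
top button_top 0.35 [301.7 191.5] 768 med [ 570.6 -119.    79.9] lo [ 541.7 -196.7   74.
[... 335 characters left out ...]
 lo [ 488.7 -352.5   69.3] hi [631.7  38.7 228.9]
top jar 0.74 [256.2 138.3] 279 med [747.5  20.7 102.8] lo [730.2  -4.6  23.2] hi [775.2  45.4 109. ]
top carton 0.61 [221.4 139.5] 1000 med [757.5 152.5  58.7] lo [708.2 101.1  29.1] hi [811.5 204.8  64.4]
top squeezer 0.79 [371.5 242.5] 308 med [ 391.6 -332.8  100.8] lo [ 365.3 -355.5   16.1] hi [ 413.7 -317.6  152.1]
top ramekin 0.79 [149.  222.3] 388 med [462.6 410.2  19.2] lo [429.6 373.7   2.7] hi [495.8 437.6  44.3]
top cup none
top spoon 0.66 [266.8 261.5] 366 med [333.3   6.6  12.6] lo [286.4 -19.7  -3.3] hi [468.5  43.5  22.8]
slide_grip [ 575.2 -118.4   82. ] 12.308064546840885
slide_pointer [ 569.8 -106.6   74.7] 12.130856325379346
```

View pics/topc.png

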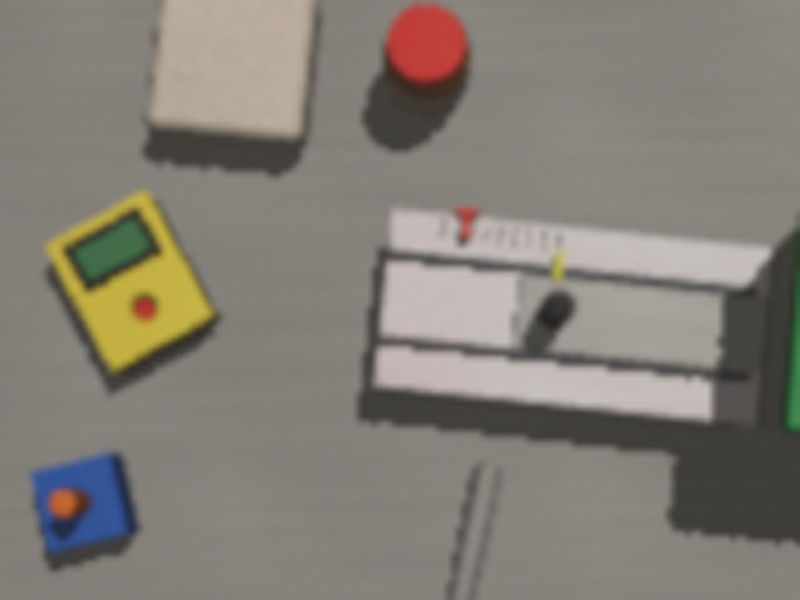

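View pics/scenec.png

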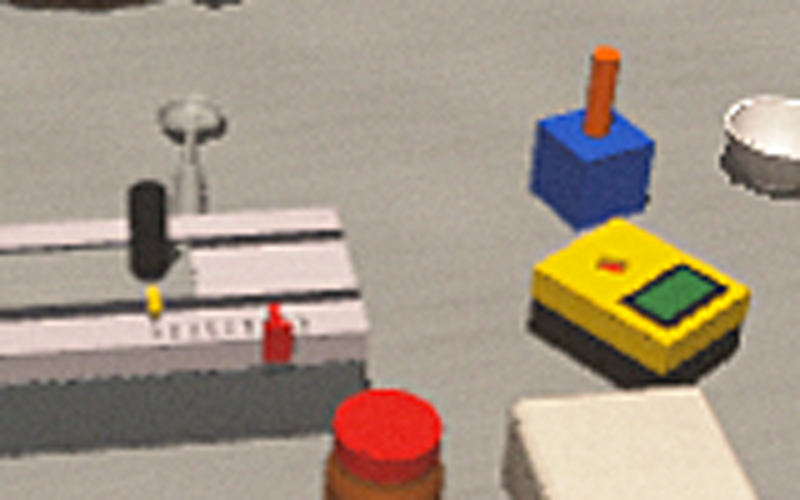

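The top crop shows the pin top at crop (63,503), the button at (145,307), the handle top at (557,303), the pointer end at (559,262) and the mark at (466,222). The scene crop shows the pin from (606,53) to (597,135), the handle from (150,185) to (150,275), the pointer at (154,300) and the mark at (278,335).

```bash
cat >m.py <<'E'
from h import *
np.set_printoptions(precision=1,suppress=True)
T=lambda x,y:[175+(x+.5)/5-.5,125+(y+.5)/5-.5]
S=lambda x,y:[200+(x+.5)/5-.5,150+(y+.5)/5-.5]
for nm,s,t,z in[('pintop',(606,53),(63,503),115),('button',(612,265),(145,307),43),('handletop',(148,185),(559,300),135),('mark',(278,335),(466,222),80),('pointer',(153,312),(558,257),82.5)]:
    print(nm,'tri',*tri(S(*s),T(*t)),'top@z',atz('top',T(*t),z)[0],'scene@z',atz('scene',S(*s),z)[0])
m=np.load('top0.npz')['p'];hsv=cv2.cvtColor(m,cv2.COLOR_RGB2HSV)
def mask(h0,h1,box,smin=120,vmin=60):
    u0,v0,u1,v1=box;k=np.zeros(m.shape[:2],bool);k[v0:v1,u0:u1]=1
    return k&(hsv[...,0]>=h0)&(hsv[...,0]<=h1)&(hsv[...,1]>smin)&(hsv[...,2]>vmin)
def rect(k,z,nm):
    v,u=np.nonzero(k);P=atz('top',np.c_[u,v],z)[:,:2].astype(np.float32)
    print(nm,k.sum(),'mean',P.mean(0),cv2.minAreaRect(P))
y=mask(20,34,(175,155,225,205),120,140);rect(y,50,'yellow')
v,u=np.nonzero(y);h=cv2.convexHull(np.c_[u,v].astype(np.int32));kk=np.zeros(m.shape[:2],np.uint8);cv2.fillConvexPoly(kk,h,1);rect(kk>0,50,'yellowfull')
b=mask(105,130,(175,210,210,245),120,100)
rect(b,55,'blue');v,u=np.nonzero(b);h=cv2.convexHull(np.c_[u,v].astype(np.int32));kk=np.zeros(m.shape[:2],np.uint8);cv2.fillConvexPoly(kk,h,1);rect(kk>0,55,'bluefull')
rect(mask(0,8,(195,178,213,194)),43,'btn')
rect(mask(0,8,(260,160,275,178)),80,'mark')
rect(mask(22,34,(280,170,295,185),90,90),82.5,'ptr')
# deck edge
e=np.array([atz('top',T(*q),75)[0] for q in[(391,207),(768,247),(373,386),(713,419),(384,250),(378,340)]]);print(e)
E
python3 m.py
```

```text
pintop tri [457.5 262.4 112.2] 0.6979257611149386 top@z [457.7 262.2 115. ] scene@z [462.1 259.7 115. ]
button tri [591.1 216.9  45.2] 0.7113854620706176 top@z [591.4 217.5  43. ] scene@z [588.2 218.   43. ]
handletop tri [579.9 -63.7 138. ] 1.2628074970708127 top@z [580.3 -63.3 135. ] scene@z [575.4 -63.5 135. ]
mark tri [641.1  -5.9  70.8] 0.22551520198526603 top@z [639.9  -5.6  80. ] scene@z [652.3  -9.2  80. ]
pointer tri [614.5 -68.4  77.6] 2.794725523630051 top@z [614.3 -66.7  82.5] scene@z [620.4 -70.9  82.5]
yellow 458 mean [601.8 223.1] ((610.0350341796875, 227.43402099609375), (99.49650573730469, 79.85836029052734), 27.53624153137207)
yellowfull 693 mean [609.5 227.3] ((610.0367431640625, 227.45431518554688), (102.24693298339844, 82.6251220703125), 27.544649124145508)
blue 196 mean [457.8 258.7] ((456.7469177246094, 262.12139892578125), (54.58755111694336, 56.39546203613281), 12.649242401123047)
bluefull 283 mean [456.7 261.6] ((456.82757568359375, 261.931396484375), (57.364158630371094, 59.06949996948242), 10.750983238220215)
btn 9 mean [591.  217.3] ((590.5574340820312, 217.01759338378906), (9.896234512329102, 7.331356048583984), 43.8913459777832)
mark 8 mean [643.2  -6.4] ((641.5523681640625, -6.344907760620117), (6.740473747253418, 10.191370010375977), 88.49531555175781)
ptr 8 mean [606.7 -66.2] ((607.1746215820312, -66.82002258300781), (6.358321666717529, 12.817349433898926), 69.97466278076172)
[[ 652.1   44.8   75. ]
 [ 618.3 -209.2   75. ]
 [ 531.1   59.7   75. ]
 [ 503.2 -167.8   75. ]
 [ 622.9   50.2   75. ]
 [ 562.    55.6   75. ]]
```

```bash
cat >>h.py <<'E'
psi=np.deg2rad(-7.2)
Y=np.array([-np.sin(psi),np.cos(psi),0]);Z=np.array([0,0,-1.]);Rd=np.c_[np.cross(Y,Z),Y,Z]
def go(*W):
    s=sense();R0=Ro.from_rotvec(s['tcp_rot']);np.set_printoptions(precision=1,suppress=True)
    print('t',round(s['time_s'],2),'pos',s['ee_pos'],'F',s['force'],'gap',round(s['finger_gap'],1))
    print('turn',np.round((R0.inv()*Ro.from_matrix(Rd)).as_rotvec(),4))
    for w in W: print(w,'->',R0.inv().apply(np.array(w)-s['ee_pos']))
E
python3 -c "
from h import *
go([480,-330,290],[500,0,290],[457.3,262,180])"
```

```text
t 1.6 pos [ 198.  -645.3  237.6] F [0.1 0.1 0. ] gap 87.7
turn [-0.  -0.   0.4]
[480, -330, 290] -> [-362.1  218.7  -52.4]
[500, 0, 290] -> [-478.   528.3  -52.4]
[457.3, 262, 180] -> [-514.1  791.3   57.6]
```

>>> move_arm([
  [[-52,31,-20],[0,0,0.1]],
  [[-104,62,-40],[0,0,0.2]],
  [[-155,94,-52],[0,0,0.3]],
  [[-207,125,-52],[0,0,0.42]],
  [[-259,156,-52],[0,0,0.42]],
  [[-310,188,-52],[0,0,0.42]],
  [[-362,219,-52],[0,0,0.42]],
  [[-382,271,-52],[0,0,0.42]],
  [[-402,325,-52],[0,0,0.42]],
  [[-422,378,-52],[0,0,0.42]],
  [[-442,431,-52],[0,0,0.42]],
  [[-460,480,-52],[0,0,0.42]],
], fingers=1)

```text
time_s: 3.1
ee_pos: [496.8, -49.5, 289.9]
tcp_rot: [0.191, 3.135, 0.001]
force: [0.9, 0.6, -0.1]
finger_gap: 87.8
```

```bash
python3 -c "
from h import *
go([457.3,262,200],[457.3,262,140])"
```

```text
t 3.1 pos [496.8 -49.5 289.9] F [ 0.9  0.6 -0.1] gap 87.8
turn [0. 0. 0.]
[457.3, 262, 200] -> [ 77.1 304.4  90. ]
[457.3, 262, 140] -> [ 77.2 304.3 150. ]
```

>>> move_arm([
  [[15,60,20],[0,0,0]],
  [[30,120,40],[0,0,0]],
  [[45,180,60],[0,0,0]],
  [[60,240,80],[0,0,0]],
  [[77.2,304.3,100],[0,0,0]],
  [[77.2,304.3,130],[0,0,0]],
  [[77.2,304.3,150],[0,0,0]],
  [[77.2,304.3,150],[0,0,0]],
])

```text
time_s: 4.1
ee_pos: [456.5, 261.5, 138.7]
tcp_rot: [-0.19, -3.135, 0.004]
force: [-0.7, 0.4, 0.4]
finger_gap: 87.4
```

```bash
python3 -c "
from h import *
go([457.3,262,82])
P=[]
for n,b in(('scene',(270,110,370,210)),('top',(140,175,240,275))):
    p,d=vision.snapshot(n);P.append(cv2.resize(p[b[1]:b[3],b[0]:b[2]],None,fx=4,fy=4,interpolation=cv2.INTER_CUBIC))
cv2.imwrite('pics/app.png',np.hstack(P)[:,:,::-1])"
```

```text
t 4.1 pos [456.5 261.5 138.7] F [-0.7  0.4  0.4] gap 87.4
turn [-0. -0.  0.]
[457.3, 262, 82] -> [-0.8  0.8 56.7]
```

View pics/app.png

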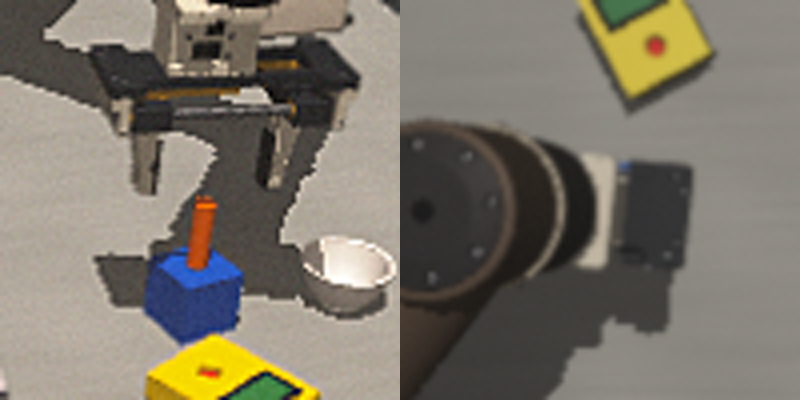

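The jaws straddle the pin, with the fingers at x≈147 and 273 and the pin at 203 in the left crop. I'll descend and close.

>>> move_arm([
  [[-0.8,0.8,20],[0,0,0]],
  [[-0.8,0.8,40],[0,0,0]],
  [[-0.8,0.8,56.7],[0,0,0]],
  [[-0.8,0.8,56.7],[0,0,0]],
])

```text
time_s: 4.7
ee_pos: [458.9, 262.4, 84.4]
tcp_rot: [0.192, 3.134, 0.001]
force: [-0.9, 0.1, -0.1]
finger_gap: 87.7
```

>>> move_arm([
  [[0,0,0],[0,0,0]],
  [[0,0,0],[0,0,0]],
  [[0,0,0],[0,0,0]],
  [[0,0,0],[0,0,0]],
  [[0,0,0],[0,0,0]],
  [[0,0,0],[0,0,0]],
  [[0,0,0],[0,0,0]],
  [[0,0,0],[0,0,0]],
], fingers=0)

```text
time_s: 5.7
ee_pos: [458.9, 262.4, 84.3]
tcp_rot: [0.192, 3.134, 0.0]
force: [0.3, -0.6, -0.6]
finger_gap: 17.1
```

```bash
python3 -c "
from h import *
go([457.3,262,160])"
```

```text
t 5.7 pos [458.9 262.4  84.3] F [ 0.3 -0.6 -0.6] gap 17.1
turn [0. 0. 0.]
[457.3, 262, 160] -> [  1.4  -0.5 -75.7]
```

>>> move_arm([
  [[0,0,-20],[0,0,0]],
  [[0,0,-40],[0,0,0]],
  [[0,0,-60],[0,0,0]],
  [[0,0,-75],[0,0,0]],
  [[0,0,-75],[0,0,0]],
])

```text
time_s: 6.32
ee_pos: [459.2, 262.8, 160.3]
tcp_rot: [0.192, 3.133, 0.003]
force: [-0.3, -0.3, -1.5]
finger_gap: 17.8
```

```bash
python3 -c "
from h import *
go([591,217.3,160],[591,217.3,142])"
```

```text
t 6.33 pos [459.2 262.8 160.3] F [-0.3 -0.3 -1.5] gap 17.8
turn [0. 0. 0.]
[591, 217.3, 160] -> [-136.4  -29.1    0.6]
[591, 217.3, 142] -> [-136.3  -29.1   18.6]
```

>>> move_arm([
  [[-40,-9,0],[0,0,0]],
  [[-80,-18,0],[0,0,0]],
  [[-120,-26,0],[0,0,0]],
  [[-136.3,-29.1,10],[0,0,0]],
  [[-136.3,-29.1,18.6],[0,0,0]],
  [[-136.3,-29.1,18.6],[0,0,0]],
])

```text
time_s: 7.08
ee_pos: [589.4, 217.0, 140.2]
tcp_rot: [0.192, 3.136, 0.0]
force: [0.6, 0.2, -0.9]
finger_gap: 17.5
```

```bash
python3 -c "
from h import *
go([591,217.3,142])
p,d=vision.snapshot('scene');np.savez('s1.npz',p=p,d=d);q=p[150:230,280:360]
cv2.imwrite('pics/tip.png',cv2.resize(q,None,fx=7,fy=7,interpolation=cv2.INTER_CUBIC)[:,:,::-1])
s=sense()['ee_pos']
print(proj('scene',[[s[0],s[1],s[2]-79.3],[s[0],s[1],s[2]+.7],[591,217.3,50]])-[280,150])"
```

```text
t 7.08 pos [589.4 217.  140.2] F [ 0.6  0.2 -0.9] gap 17.5
turn [0. 0. 0.]
[591, 217.3, 142] -> [-1.6  0.5 -1.8]
[[42.8 47.8]
 [46.4 25. ]
 [42.4 51.3]]
```

View pics/tip.png

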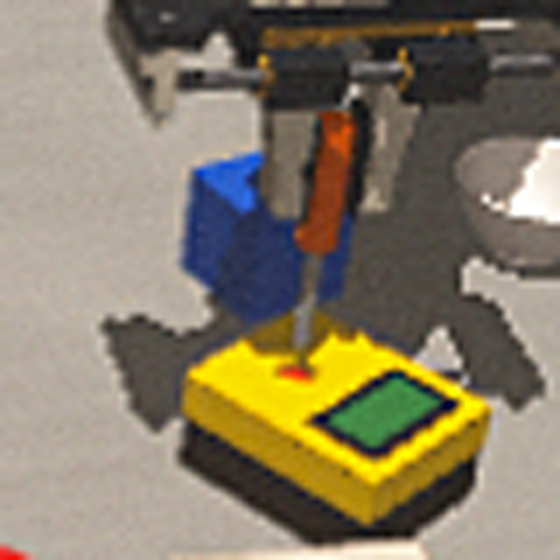

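The tip hangs over the well, with the shank end at about (303,350) and the red at (296,373). I'll lower it with force checks.

>>> move_arm([
  [[-1,0,4],[0,0,0]],
  [[-1,0,8],[0,0,0]],
  [[-1,0,12],[0,0,0]],
  [[-1,0,15],[0,0,0]],
  [[-1,0,15],[0,0,0]],
])

```text
time_s: 7.75
ee_pos: [590.6, 217.2, 125.9]
tcp_rot: [0.191, 3.135, 0.001]
force: [-0.6, 0.3, -0.2]
finger_gap: 17.5
```

>>> move_arm([
  [[0,0,1],[0,0,0]],
  [[0,0,2],[0,0,0]],
  [[0,0,3],[0,0,0]],
  [[0,0,4],[0,0,0]],
  [[0,0,4],[0,0,0]],
])

```text
time_s: 8.38
ee_pos: [590.7, 217.2, 122.0]
tcp_rot: [0.191, 3.135, 0.001]
force: [0.5, -0.3, 0.9]
finger_gap: 17.6
```

Tip is at about 42.7 mm and just touching the button. I'll press in small steps.

>>> move_arm([
  [[0,0,1],[0,0,0]],
  [[0,0,2],[0,0,0]],
  [[0,0,2.5],[0,0,0]],
  [[0,0,2.5],[0,0,0]],
])

```text
time_s: 8.88
ee_pos: [590.8, 217.2, 119.6]
tcp_rot: [0.191, 3.135, 0.001]
force: [-0.2, -0.8, 2.9]
finger_gap: 17.4
```

>>> move_arm([
  [[0,0,1],[0,0,0]],
  [[0,0,2],[0,0,0]],
  [[0,0,2],[0,0,0]],
])

```text
time_s: 9.25
ee_pos: [591.0, 217.3, 118.2]
tcp_rot: [0.191, 3.134, 0.001]
force: [-1.8, -0.1, 6.1]
finger_gap: 17.1
```

>>> move_arm([
  [[0,0,1],[0,0,0]],
  [[0,0,1],[0,0,0]],
  [[0,0,1],[0,0,0]],
])

```text
time_s: 9.62
ee_pos: [591.2, 217.3, 118.1]
tcp_rot: [0.19, 3.133, 0.002]
force: [-3.2, -0.7, 8.5]
finger_gap: 17.6
```

The button has bottomed: z stalled and the force rose to 8.5 N. I'll retract.

>>> move_arm([
  [[0,0,-2],[0,0,0]],
  [[0,0,-8],[0,0,0]],
  [[0,0,-18],[0,0,0]],
  [[0,0,-30],[0,0,0]],
  [[0,0,-42],[0,0,0]],
  [[0,0,-42],[0,0,0]],
])

```text
time_s: 10.38
ee_pos: [591.7, 217.6, 161.7]
tcp_rot: [0.19, 3.131, 0.004]
force: [0.7, 0.0, -0.4]
finger_gap: 17.1
```

```bash
python3 -c "
from h import *
go([458.5,262.2,160],[458.5,262.2,142])"
```

```text
t 10.38 pos [591.7 217.6 161.7] F [ 0.7  0.  -0.4] gap 17.1
turn [0. 0. 0.]
[458.5, 262.2, 160] -> [137.7  28.1   1.2]
[458.5, 262.2, 142] -> [137.7  28.1  19.1]
```

>>> move_arm([
  [[40,8,0],[0,0,0]],
  [[80,16,0],[0,0,0]],
  [[120,24,0],[0,0,0]],
  [[137.7,28.1,0],[0,0,0]],
  [[137.7,28.1,10],[0,0,0]],
  [[137.7,28.1,19],[0,0,0]],
  [[137.7,28.1,19],[0,0,0]],
])

```text
time_s: 11.25
ee_pos: [458.7, 261.4, 140.7]
tcp_rot: [0.192, 3.133, 0.001]
force: [0.7, -0.1, -1.5]
finger_gap: 17.3
```

```bash
python3 -c "
from h import *
go([458.9,262.4,142])
p,d=vision.snapshot('scene');np.savez('s2.npz',p=p,d=d);q=p[130:210,280:360]
cv2.imwrite('pics/ret.png',cv2.resize(q,None,fx=7,fy=7,interpolation=cv2.INTER_CUBIC)[:,:,::-1])
s=sense()['ee_pos']
print((proj('scene',[[s[0],s[1],s[2]-79.3],[s[0],s[1],s[2]+.7],[458,262.2,55]])-[280,130]+.5)*7)"
```

```text
t 11.25 pos [458.7 261.4 140.7] F [ 0.7 -0.1 -1.5] gap 17.3
turn [0. 0. 0.]
[458.9, 262.4, 142] -> [-0.   1.  -1.3]
[[276.4 309.6]
 [297.6 159.3]
 [274.9 320.9]]
```

View pics/ret.png

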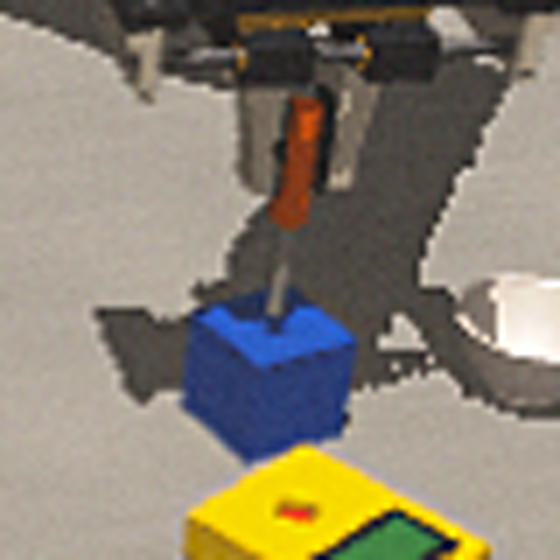

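The tip at (275,315) is over the dark hole at (275,325). I'll lower it.

>>> move_arm([
  [[0,0.8,3],[0,0,0]],
  [[0,0.8,6],[0,0,0]],
  [[0,0.8,9],[0,0,0]],
  [[0,0.8,12],[0,0,0]],
  [[0,0.8,14],[0,0,0]],
  [[0,0.8,14],[0,0,0]],
])

```text
time_s: 12.05
ee_pos: [459.0, 262.4, 127.1]
tcp_rot: [0.191, 3.132, 0.001]
force: [-0.2, -0.2, 0.1]
finger_gap: 17.4
```

>>> move_arm([
  [[0,0,7],[0,0,0]],
  [[0,0,14],[0,0,0]],
  [[0,0,21],[0,0,0]],
  [[0,0,28],[0,0,0]],
  [[0,0,34],[0,0,0]],
  [[0,0,38],[0,0,0]],
  [[0,0,40],[0,0,0]],
  [[0,0,40],[0,0,0]],
])

```text
time_s: 13.05
ee_pos: [459.2, 262.4, 87.1]
tcp_rot: [0.191, 3.132, 0.001]
force: [-0.5, 0.5, -0.5]
finger_gap: 17.5
```

>>> move_arm([
  [[0,0,1],[0,0,0]],
  [[0,0,2],[0,0,0]],
  [[0,0,3],[0,0,0]],
  [[0,0,3],[0,0,0]],
])

```text
time_s: 13.55
ee_pos: [459.3, 262.5, 84.3]
tcp_rot: [0.191, 3.132, 0.001]
force: [-0.4, -0.6, 2.7]
finger_gap: 17.5
```

Grip contacts the block. Releasing and rising.

>>> move_arm([
  [[0,0,0],[0,0,0]],
  [[0,0,0],[0,0,0]],
  [[0,0,0],[0,0,0]],
  [[0,0,0],[0,0,0]],
  [[0,0,0],[0,0,0]],
  [[0,0,0],[0,0,0]],
], fingers=1)

```text
time_s: 14.3
ee_pos: [459.2, 262.4, 84.3]
tcp_rot: [0.191, 3.132, 0.001]
force: [-0.1, -0.3, 0.4]
finger_gap: 72.1
```

>>> move_arm([
  [[0,0,-20],[0,0,0]],
  [[0,0,-50],[0,0,0]],
  [[0,0,-90],[0,0,0]],
  [[0,0,-116],[0,0,0]],
  [[0,0,-116],[0,0,0]],
])

```text
time_s: 14.92
ee_pos: [459.7, 263.3, 202.6]
tcp_rot: [0.19, 3.129, 0.007]
force: [-0.8, 1.1, -0.4]
finger_gap: 87.3
```

```bash
python3 -c "
from h import *
go([581,-63.4,200],[581,-63.4,160],[581,-63.4,105])
p,d=vision.snapshot('scene');q=p[130:210,280:360]
cv2.imwrite('pics/back.png',cv2.resize(q,None,fx=5,fy=5,interpolation=cv2.INTER_CUBIC)[:,:,::-1])
"
```

```text
t 14.93 pos [459.7 263.3 202.6] F [-0.8  1.1 -0.4] gap 87.3
turn [0. 0. 0.]
[581, -63.4, 200] -> [-160.  -309.6    2.2]
[581, -63.4, 160] -> [-159.7 -309.7   42.2]
[581, -63.4, 105] -> [-159.4 -310.    97.2]
```

View pics/back.png

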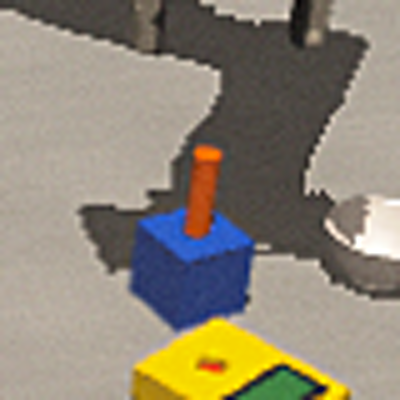

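The pin is upright with the grip flush on the block at (200,235). Next is the handle.

>>> move_arm([
  [[-25,-50,0],[0,0,0]],
  [[-50,-100,0],[0,0,0]],
  [[-76,-150,0],[0,0,0]],
  [[-102,-200,0],[0,0,0]],
  [[-130,-252,0],[0,0,0]],
  [[-150,-290,10],[0,0,0]],
  [[-160,-309.7,25],[0,0,0]],
  [[-160,-309.7,45],[0,0,0]],
  [[-160,-309.7,45],[0,0,0]],
])

```text
time_s: 16.1
ee_pos: [578.6, -64.6, 153.1]
tcp_rot: [-0.193, -3.135, -0.003]
force: [0.5, -1.3, 0.2]
finger_gap: 87.6
```

```bash
python3 -c "
from h import *
go([581,-63.4,105])
p,d=vision.snapshot('scene');q=p[140:240,180:300]
cv2.imwrite('pics/hand.png',cv2.resize(q,None,fx=6,fy=6,interpolation=cv2.INTER_CUBIC)[:,:,::-1])
"
```

```text
t 16.1 pos [578.6 -64.6 153.1] F [ 0.5 -1.3  0.2] gap 87.6
turn [ 0. -0.  0.]
[581, -63.4, 105] -> [-2.2  1.5 48.1]
```

View pics/hand.png

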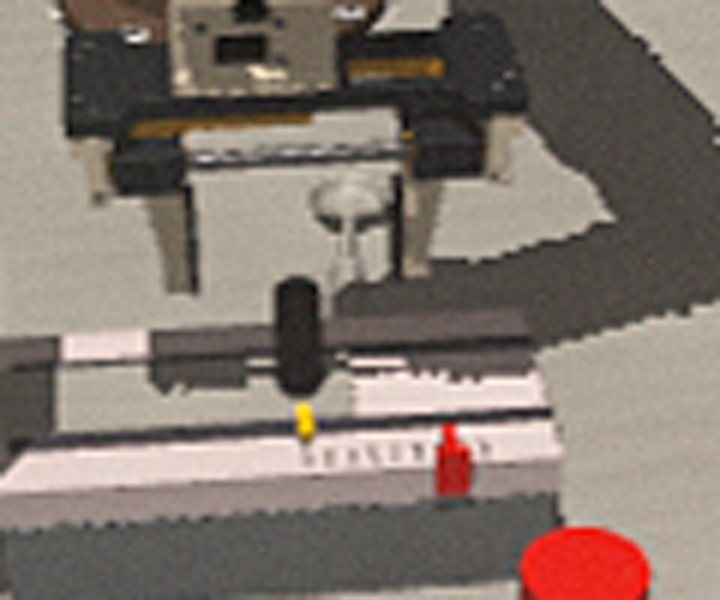

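The handle at (298,285) sits midway between the fingers (180 and 415). I'll descend and close.

>>> move_arm([
  [[-2,1.5,15],[0,0,0]],
  [[-2,1.5,30],[0,0,0]],
  [[-2,1.5,44],[0,0,0]],
  [[-2,1.5,48],[0,0,0]],
  [[-2,1.5,48],[0,0,0]],
])

```text
time_s: 16.77
ee_pos: [581.7, -63.0, 106.3]
tcp_rot: [0.191, 3.135, 0.002]
force: [-0.3, -0.4, 0.6]
finger_gap: 87.7
```

>>> move_arm([
  [[0,0,0],[0,0,0]],
  [[0,0,0],[0,0,0]],
  [[0,0,0],[0,0,0]],
  [[0,0,0],[0,0,0]],
  [[0,0,0],[0,0,0]],
  [[0,0,0],[0,0,0]],
  [[0,0,0],[0,0,0]],
  [[0,0,0],[0,0,0]],
], fingers=0)

```text
time_s: 17.77
ee_pos: [581.6, -63.4, 106.3]
tcp_rot: [0.191, 3.135, 0.001]
force: [-0.1, -2.3, -0.5]
finger_gap: 21.4
```

>>> move_arm([
  [[0,6,0],[0,0,0]],
  [[0,14,0],[0,0,0]],
  [[0,24,0],[0,0,0]],
  [[0,34,0],[0,0,0]],
  [[0,44,0],[0,0,0]],
  [[0,52,0],[0,0,0]],
  [[0,57,0],[0,0,0]],
  [[0,57,0],[0,0,0]],
])

```text
time_s: 18.77
ee_pos: [588.9, -7.8, 106.3]
tcp_rot: [0.191, 3.135, -0.001]
force: [3.5, -9.7, -2.7]
finger_gap: 21.6
```

```bash
cat >pm.py <<'E'
from h import *
import sys
go()
A=[]
for i in range(4):
    p,d=vision.snapshot('scene');A.append(p.astype(float))
p=np.mean(A,0).astype(np.uint8);b=p[185:245,200:300]
cv2.imwrite(f'pics/{sys.argv[1]}.png',cv2.resize(b,None,fx=8,fy=8,interpolation=cv2.INTER_CUBIC)[:,:,::-1])
f=cv2.resize(p,None,fx=8,fy=8,interpolation=cv2.INTER_CUBIC);h=cv2.cvtColor(f,cv2.COLOR_RGB2HSV)
def blob(c,box):
    k=np.zeros(c.shape,np.uint8);u0,v0,u1,v1=[8*x for x in box];k[v0:v1,u0:u1]=c[v0:v1,u0:u1]
    n,l,st,ce=cv2.connectedComponentsWithStats(k);i=1+st[1:,4].argmax()
    vv,uu=np.nonzero(l==i);return (np.c_[uu,vv]+.5)/8-.5
red=blob(((h[...,0]<6)|(h[...,0]>174))&(h[...,1]>170)&(h[...,2]>90),(200,195,275,226))
yel=blob((h[...,0]>20)&(h[...,0]<34)&(h[...,1]>130)&(h[...,2]>90),(200,195,275,226))
for n,q in(('red',red),('yel',yel)): print(n,len(q),q.mean(0),q.min(0),q.max(0))
np.savez('rb.npz',red=red,yel=yel)
E
python3 pm.py pull1
```

```text
t 18.77 pos [588.9  -7.8 106.3] F [ 3.5 -9.7 -2.7] gap 21.6
turn [-0.  0.  0.]
red 2945 [255.  216.9] [252.6 210.1] [257.9 221.7]
yel 1023 [250.9 208.4] [249.2 205.3] [252.9 211.6]
```

View pics/pull1.png

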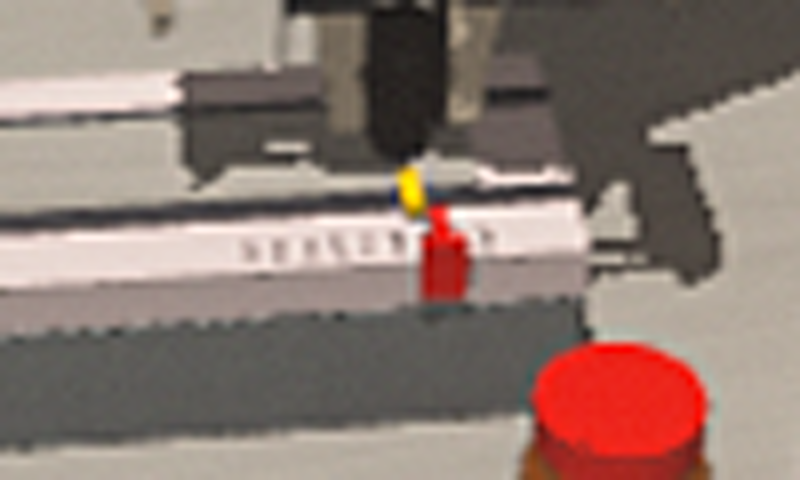

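The pointer end is at crop (414,208) and the mark's inner bar end at (437,212). The pointer is still short of the mark by roughly 8 mm.

```bash
cat >pd.py <<'E'
from h import *
np.set_printoptions(precision=2,suppress=True)
d=np.load('rb.npz');X=np.array([np.cos(psi),np.sin(psi),0])
def prof(q,z,step=4.):
    P=atz('scene',q,z);x=P@X;y=P@Y
    for a in np.arange(np.floor(x.min()/step)*step,x.max(),step):
        k=(x>=a)&(x<a+step)
        if k.sum()>20: print(f'  x {a:.0f} n {k.sum()} y mean {y[k].mean():.2f} lo {y[k].min():.2f} hi {y[k].max():.2f}')
h=sense()['ee_pos'];print('handle x',h@X,'y',h@Y)
print('yel');prof(d['yel'],83.5)
print('red@85');prof(d['red'],85)
E
python3 pd.py
```

```text
handle x 585.1941084424277 y 65.85428527970406
yel
  x 600 n 72 y mean 65.18 lo 61.85 hi 68.48
  x 604 n 149 y mean 65.21 lo 61.49 hi 68.95
  x 608 n 153 y mean 65.04 lo 61.19 hi 68.84
  x 612 n 154 y mean 64.81 lo 61.05 hi 68.70
  x 616 n 176 y mean 65.43 lo 61.17 hi 69.88
  x 620 n 169 y mean 65.63 lo 61.42 hi 69.92
  x 624 n 119 y mean 64.96 lo 62.07 hi 68.61
  x 628 n 31 y mean 64.84 lo 63.21 hi 66.66
red@85
  x 624 n 50 y mean 72.55 lo 69.79 hi 74.75
  x 628 n 111 y mean 71.82 lo 69.08 hi 74.52
  x 632 n 95 y mean 71.91 lo 69.53 hi 74.20
  x 636 n 108 y mean 72.18 lo 69.58 hi 74.75
  x 640 n 161 y mean 71.47 lo 66.65 hi 75.41
  x 644 n 284 y mean 72.01 lo 65.42 hi 78.69
  x 648 n 303 y mean 71.96 lo 65.20 hi 78.87
  x 652 n 300 y mean 71.45 lo 64.68 hi 78.45
  x 656 n 333 y mean 71.32 lo 63.86 hi 78.63
  x 660 n 325 y mean 70.38 lo 63.31 hi 77.77
  x 664 n 314 y mean 69.65 lo 62.75 hi 76.58
  x 668 n 314 y mean 69.10 lo 62.27 hi 75.98
  x 672 n 247 y mean 68.70 lo 62.21 hi 75.05
```

>>> move_arm([
  [[0,2,0],[0,0,0]],
  [[0,4,0],[0,0,0]],
  [[0,6,0],[0,0,0]],
  [[0,6.8,0],[0,0,0]],
  [[0,6.8,0],[0,0,0]],
  [[0,6.8,0],[0,0,0]],
])

```text
time_s: 19.73
ee_pos: [589.5, -2.7, 106.3]
tcp_rot: [0.192, 3.135, -0.004]
force: [2.1, -10.3, -0.5]
finger_gap: 21.2
```

```bash
python3 pm.py pull2; python3 pd.py|head -16; python3 - <<'E'
from h import *
A=[vision.snapshot('top')[0].astype(float) for _ in range(4)];p=np.mean(A,0).astype(np.uint8)
s=cv2.imread('pics/pull2.png')
t=cv2.resize(p[150:210,235:335],None,fx=8,fy=8,interpolation=cv2.INTER_CUBIC)[:,:,::-1]
cv2.imwrite('pics/p2.png',cv2.resize(np.vstack([s,t]),None,fx=.62,fy=.62))
E
```

```text
t 19.73 pos [589.5  -2.7 106.3] F [  2.1 -10.3  -0.5] gap 21.2
turn [-0.  0.  0.]
red 2873 [255. 217.] [252.6 210.4] [257.9 221.7]
yel 910 [252.7 207.8] [251.1 205.2] [254.8 210.6]
handle x 585.2037382535326 y 71.21348683824026
yel
  x 600 n 82 y mean 70.24 lo 67.10 hi 73.74
  x 604 n 152 y mean 70.57 lo 66.80 hi 74.30
  x 608 n 152 y mean 70.39 lo 66.63 hi 74.15
  x 612 n 159 y mean 70.23 lo 66.23 hi 74.25
  x 616 n 182 y mean 70.53 lo 66.09 hi 75.07
  x 620 n 163 y mean 70.58 lo 66.52 hi 75.34
red@85
  x 628 n 86 y mean 72.21 lo 69.27 hi 74.52
  x 632 n 103 y mean 71.62 lo 68.86 hi 73.99
  x 636 n 109 y mean 72.16 lo 69.58 hi 74.75
  x 640 n 161 y mean 71.50 lo 66.65 hi 75.41
  x 644 n 282 y mean 72.01 lo 65.42 hi 78.69
  x 648 n 303 y mean 71.96 lo 65.20 hi 78.87
  x 652 n 298 y mean 71.40 lo 64.68 hi 78.20
```

View pics/p2.png

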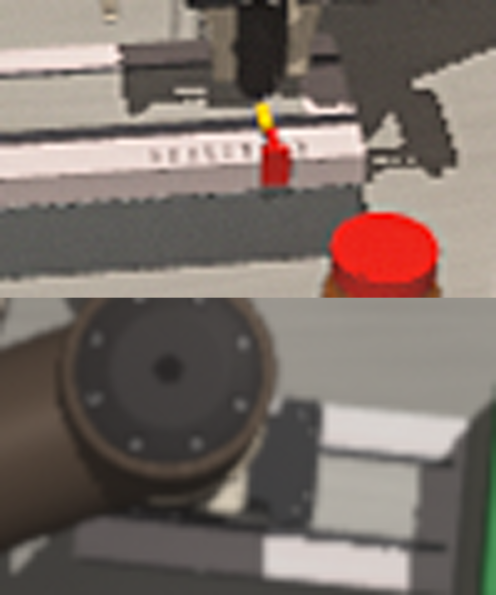

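```bash
python3 - <<'E'
from h import *
for n,f0,box in(('top','top0.npz',(262,160,292,182)),('scene','scene0.npz',(224,195,275,226))):
    p=np.load(f0)['p'];f=cv2.resize(p,None,fx=8,fy=8,interpolation=cv2.INTER_CUBIC).astype(int)
    R,G,B=f[...,0],f[...,1],f[...,2]
    k=np.zeros(R.shape,bool);u0,v0,u1,v1=[8*x for x in box];k[v0:v1,u0:u1]=1
    X=np.array([np.cos(psi),np.sin(psi),0])
    for nm,w,z in(('ptr',np.clip(np.minimum(R,G)-B-40,0,None)*(np.abs(R-G)<90),83.5),('mark',np.clip(R-np.maximum(G,B)-40,0,None)*(G<110),85)):
        w=w*k;v,u=np.nonzero(w);W=w[v,u]
        P=atz(n,(np.c_[u,v]+.5)/8-.5,z);x=P@X;y=P@Y
        for a in np.arange(x.min()//5*5,x.max(),5):
            q=(x>=a)&(x<a+5)
            if W[q].sum()>1500: print(n,nm,int(a),'y',round(np.average(y[q],weights=W[q]),2),'w',W[q].sum())
E
```

```text
top ptr 600 y 10.26 w 1699
top ptr 605 y 10.35 w 7567
top ptr 610 y 10.36 w 5771
top ptr 615 y 10.19 w 3841
top mark 625 y 74.61 w 4762
top mark 630 y 74.32 w 5253
top mark 635 y 74.66 w 10787
top mark 640 y 74.75 w 12381
scene ptr 600 y 8.59 w 6859
scene ptr 605 y 8.5 w 22490
scene ptr 610 y 8.76 w 24242
scene ptr 615 y 8.69 w 24697
scene ptr 620 y 8.55 w 20974
scene ptr 625 y 8.54 w 3993
scene mark 625 y 72.8 w 11985
scene mark 630 y 72.22 w 18437
scene mark 635 y 72.18 w 20168
scene mark 640 y 72.04 w 34888
scene mark 645 y 72.17 w 45908
scene mark 650 y 71.82 w 31399
scene mark 655 y 71.1 w 33311
scene mark 660 y 70.12 w 33654
scene mark 665 y 69.32 w 34124
scene mark 670 y 68.78 w 31016
scene mark 675 y 68.8 w 6414
```

>>> move_arm([
  [[0,2,0],[0,0,0]],
  [[0,3,0],[0,0,0]],
  [[0,3.4,0],[0,0,0]],
  [[0,3.4,0],[0,0,0]],
  [[0,3.4,0],[0,0,0]],
])

```text
time_s: 20.75
ee_pos: [589.8, -0.8, 106.3]
tcp_rot: [-0.192, -3.136, 0.007]
force: [1.7, -11.3, -0.6]
finger_gap: 21.5
```

```bash
python3 pm.py pull3; python3 pd.py|head -14
```

```text
t 20.75 pos [589.8  -0.8 106.3] F [  1.7 -11.3  -0.6] gap 21.5
turn [-0.  0.  0.]
red 2849 [255.  217.1] [252.6 210.6] [257.9 221.7]
yel 851 [253.4 207.8] [252.1 205.1] [255.3 210.1]
handle x 585.2566247156252 y 73.12183334598038
yel
  x 600 n 77 y mean 72.61 lo 69.94 hi 75.12
  x 604 n 130 y mean 72.70 lo 69.41 hi 76.37
  x 608 n 150 y mean 72.69 lo 68.96 hi 76.40
  x 612 n 154 y mean 72.53 lo 68.70 hi 76.30
  x 616 n 182 y mean 72.38 lo 67.76 hi 76.93
  x 620 n 158 y mean 71.92 lo 67.96 hi 76.36
red@85
  x 628 n 79 y mean 72.22 lo 69.90 hi 74.86
  x 632 n 87 y mean 72.00 lo 69.87 hi 73.99
  x 636 n 108 y mean 72.18 lo 69.58 hi 74.75
  x 640 n 163 y mean 71.43 lo 66.65 hi 75.41
  x 644 n 284 y mean 72.01 lo 65.42 hi 78.69
```

View pics/pull3.png

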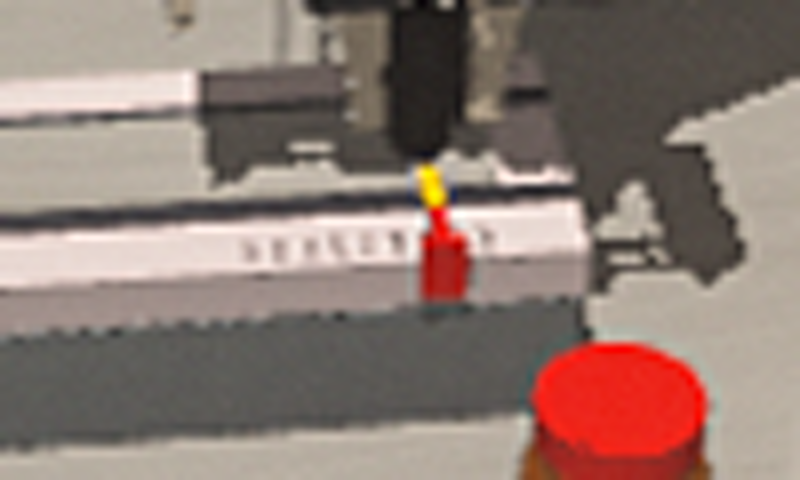

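```bash
python3 - <<'E'
from h import *
p=np.mean([vision.snapshot('scene')[0].astype(float) for _ in range(4)],0).astype(np.uint8)
f=cv2.resize(p,None,fx=8,fy=8,interpolation=cv2.INTER_CUBIC).astype(int)
R,G,B=f[...,0],f[...,1],f[...,2]
k=np.zeros(R.shape,bool);k[8*195:8*226,8*224:8*275]=1
X=np.array([np.cos(psi),np.sin(psi),0])
for nm,w,z in(('ptr',np.clip(np.minimum(R,G)-B-40,0,None)*(np.abs(R-G)<90),83.5),('mark',np.clip(R-np.maximum(G,B)-40,0,None)*(G<110),85)):
    w=w*k;v,u=np.nonzero(w);W=w[v,u];P=atz('scene',(np.c_[u,v]+.5)/8-.5,z);x=P@X;y=P@Y
    for a in np.arange(x.min()//5*5,645,5):
        q=(x>=a)&(x<a+5)
        if W[q].sum()>1500: print(nm,int(a),'y',round(np.average(y[q],weights=W[q]),2),'w',W[q].sum())
go()
E
```

```text
ptr 600 y 72.54 w 10567
ptr 605 y 72.62 w 25741
ptr 610 y 72.54 w 26093
ptr 615 y 72.52 w 30730
ptr 620 y 72.52 w 21809
mark 625 y 72.67 w 10403
mark 630 y 72.18 w 20541
mark 635 y 72.16 w 22649
mark 640 y 71.9 w 37395
t 21.15 pos [589.8  -0.8 106.3] F [  1.9 -10.8  -0.2] gap 21.7
turn [-0.  0.  0.]
```

The pointer, from (427,165) to (437,205), runs straight into the mark's bar at (440,215). The measured difference is about 0.3 mm and the hold is steady, so I'm handing in.

```bash
python3 -c "
from cell import env,sense
env.hand_in();s=sense();print(s['time_s'],s['ee_pos'],s['force'],s['finger_gap'])"
```

```text
the job is handed in; nothing more can be done
the job is handed in; nothing more can be done
```

I did every step in the order asked and handed the job in at about 21 s, with the fingers still holding the slide's handle at the mark.

- **Button:** I took the pin from its holder and pressed with its steel tip until it stopped moving down, with the force reaching 8.5 N against the 4.2 N needed for fully down.
- **Pin:** I lowered it back into the holder until it touched at the same height it was picked up from. A picture showed it upright with its grip flush on the block.
- **Slide:** The last scene picture puts the pointer about 0.3 mm past the mark (72.5 against 72.2 mm).
- **Check that disagreed:** The arm's own travel reading was 63.2 mm. The first pictures put the mark 63.6 mm away (scene camera) or 64.2 mm (top camera), so by those the slide would be 0.5–1 mm short. I trusted the direct comparison in the last picture.
- **Not checked:** At the end the gripper hid the mark from the top camera. I did not check the jar, bottle, carton, ramekin, spoon and cup again at the end. No move showed unexpected contact, and the highest force reported after a move was about 12 N.

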